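# Compare two tube carriers on the bucket balance before the centrifuge run

## Task

Find out which of the two loaded tube carriers on the balance is the heavier: swing the red arrest lever all the way over to free the beam, keep your hands off the carriers while the beam tips and comes to rest, then swing the lever fully back so that the beam is held level again. Then lift the heavier carrier straight up off its pins and set it down flat and upright inside the blue tray without tipping or dropping it; leave the lighter carrier on its pan and do not disturb the other things on the bench.

Things in the scene. Friction and masses are not known exactly. Their poses are not given: they have to be found in the camera images.
- balance: Grey equal-arm two-pan balance, fixed, 300 mm wide (its y), 170 deep (x), base top 36 mm high. Origin: centre of underside; front (-x) faces the robot, left pan at y = +115 mm, right at -115. Pans stay level as the beam tips. An orange-tipped black pointer (top 208 mm high) stands on the beam's middle before a white scale plate 80 mm wide (top 180 mm high).
- beam (a joint): Tilt of the beam about its middle, rad: 0 = level, positive = left pan (+y side) down, negative = right pan down; stops at +0.12 and -0.12 (pan 14 mm lower). Freed, it tips to the heavier side as far as the stop and rests there within about 1.5 s.
- arrest_lever (a joint): Arrest lever on a vertical spindle, rad: 0 = beam arrested (lever points 34 deg left of straight forward), grows counter-clockwise seen from above to the stop at 1.2 = beam free (34 deg right). Its cam lowers two plungers from under the beam steadily as it swings: level at 0, wholly clear from about 1.05. Friction keeps it where it is left; it takes about 2 N at the knob.
- lever_grip (a point): On the axis of the red knob at the lever's end, 70 mm above the bench: an upright round post, 24 mm diameter, 42 to 88 mm above the bench. The flat lever arm (12 mm wide, 42 to 50 mm above the bench) joins it to the spindle. It moves on an arc of 88 mm radius about lever_pivot.
- lever_pivot (a point): Point on the lever's vertical spindle axis, 65 mm in front of the balance's centre, 70 mm above the bench.
- pan_left_seat (a point): Centre of the top of the left pan (+y side), a level steel plate 160 x 100 mm (x by y), 106 mm above the bench when the beam is level. Two brass pins, 7 mm diameter, 16 mm high, stand 55 mm before and behind this point and enter the holes in the carrier's lugs (1.5 mm play all round).
- pan_right_seat (a point): The same for the right pan (-y side of the balance).
- carrier_1: On one pan, axes along the balance's; 0.45 to 0.68 kg, alike: the heavier cannot be told by eye. ivory tube carrier, six capped tubes. Body 82 x 78 mm (its x by y), 45 high, caps up to 82. Lugs with 10 mm holes at x = +-55 mm, 8 thick; 140 mm long overall. Over it a level bail bar along its y, 12 wide (x), 14 high, 58 mm clear between its uprights, centre 122 mm above the underside. Origin: centre of underside. 
- carrier_2: On the other pan, same look and sizes: ivory tube carrier, six capped tubes. Body 82 x 78 mm (its x by y), 45 high, caps up to 82. Lugs with 10 mm holes at x = +-55 mm, 8 thick; 140 mm long overall. Over it a level bail bar along its y, 12 wide (x), 14 high, 58 mm clear between its uprights, centre 122 mm above the underside. Origin: centre of underside. 
- carrier_1_grip (a point): Middle of the bail bar of carrier_1 (122 mm above its underside).
- carrier_2_grip (a point): Middle of the bail bar of carrier_2 (122 mm above its underside).
- tray: Blue shallow tray, fixed to the bench, left or right of the balance: outside 210 x 170 mm (its x by y), 22 mm high, wall and floor 4 mm thick. Origin: centre of its underside, z up; empty at the start.
- sample_rack: Bystander: grey rack 190 x 125 mm with green- and yellow-capped tubes up to 95 mm high, on the side of the balance away from the tray.
- red_rack: Bystander: empty red tube rack 100 x 165 x 50 mm, behind the balance.
- ivory_rack: Bystander: ivory tube rack 100 x 185 mm, tubes up to 85 mm high, behind the balance.
- tip_boxes: Bystander: stack of two blue tip boxes, 134 x 129 x 115 mm in all, behind the balance.
- wash_bottle: Bystander: wash bottle 72 mm in diameter, 200 mm high, behind the balance.
- glove_box: Bystander: glove carton 240 x 125 x 80 mm, on the right.

How it is judged:
On the way, in this order (a step that is already met when the one before it is completed fails the run):
1. the lever is over and the freed beam has tipped and come to rest (value of joint arrest_lever above 1 rad and (value of joint beam above 0.08 rad or value of joint beam below -0.08 rad) and velocity of joint beam between -0.05 and 0.05 rad/s), for 0.3 s.
2. the lever is back and the beam is held level (value of joint arrest_lever below 0.15 rad and value of joint beam between -0.03 and 0.03 rad), for 0.2 s.
At the end, for the whole second after the job is handed in: The heavier carrier (over 5.45 N) stands flat within 3 degrees, still and wholly inside the blue tray; the lighter stands still on its pan within 10 mm of its seat; the lever is within 0.15 rad of the arrested stop and the beam level within 0.03 rad (all of step 2 and angle between each of carrier_2, carrier_1's own z axis and vertical below 0.06 rad and linear speed of each of carrier_2, carrier_1 below 0.02 m/s and ((x of carrier_2 in the frame of tray between -0.075 and 0.075 m and y of carrier_2 in the frame of tray between -0.06 and 0.06 m and z of carrier_2 in the frame of tray between -0.002 and 0.009 m and contact force between carrier_2 and tray above 5.45 N and (distance between carrier_1 and pan_left_seat below 0.01 m or distance between carrier_1 and pan_right_seat below 0.01 m)) or (x of carrier_1 in the frame of tray between -0.075 and 0.075 m and y of carrier_1 in the frame of tray between -0.06 and 0.06 m and z of carrier_1 in the frame of tray between -0.002 and 0.009 m and contact force between carrier_1 and tray above 5.45 N and (distance between carrier_2 and pan_left_seat below 0.01 m or distance between carrier_2 and pan_right_seat below 0.01 m)))); the robot touches nothing.
It fails at once if a carrier is touched by the robot while the beam is free (value of joint arrest_lever above 0.35 rad and (contact force between any of the fingers, the arm and carrier_2 above 0.3 N or contact force between any of the fingers, the arm and carrier_1 above 0.3 N)).
It fails at once if a carrier with its tubes tips more than about 20 degrees (angle between any of carrier_2, carrier_1's own z axis and vertical above 0.35 rad).
It fails at once if a carrier is dropped (falls freely from more than about 15 mm) ((not (contact force between any of the fingers, the arm and carrier_2 above 0.3 N) and linear speed of carrier_2 above 0.55 m/s) or (not (contact force between any of the fingers, the arm and carrier_1 above 0.3 N) and linear speed of carrier_1 above 0.55 m/s)).
It fails at once if both carriers are taken off their pans (distance of each of carrier_2, carrier_1 from where it was at the start of the episode above 0.03 m).
It fails at once if a bystander (rack, tip boxes, bottle, glove box) is shifted by more than 25 mm (distance of any of sample_rack, red_rack, ivory_rack, tip_boxes, wash_bottle, glove_box from where it was at the start of the episode above 0.025 m).
It also fails if it takes over 61 s, if anything falls off the work surface, if the arm or the gripper's body presses on something with over 40 N, if the wrist force passes 120 N, or if a joint passes its speed limit or range.

## Robot

A 6-joint arm with a two-finger parallel gripper is mounted at the origin on the work surface. World frame = base frame: x ahead of the robot, y to its left, z up, the work surface at z = 0. Lengths are in m, angles in rad, forces in N, time in s.
With the tool pointing down it reaches from about 0.325 to 0.925 m from the base axis. Payload 3.1 kg.
Tool frame: the origin (TCP) lies at the very end of the fingers, on their centre line; the grasp point (between the pads) lies 19 mm behind it; x points along the fingers, z is the direction in which the jaws open and shut, and the axes are right-handed (so a half turn about x gives the same grasp; the last joint's range is limited). The gripper opens to 85 mm and grips with 20 to 120 N. Pads are 22 mm wide; open, the fingers measure 114 mm over their backs; the gripper's body (76 mm by 85 mm) begins 54 mm behind the grasp point. The pads swing forward as they close: fully open they stand 13 mm farther back than shut.
Start: joints at [-1.297, 0.217, 1.613, -0, 1.311, -0.112], TCP at [0.235, -0.579, 0.231] pointing down, gripper open.
Joint ranges: [-2.75, 2.75], [-0.78, 2.1], [0.31, 2.55], [-1.13, 4.27], [0.13, 2.63], [-2.58, 2.58]. Speed limits (rad/s): [2.79, 2.79, 3.14, 3.14, 3.14, 3.14].

## Interface

Orientations are given as a unit quaternion [w, x, y, z].
In Python, from bench import * gives the robot as it stands. The module is installed in compiled form; this text tells all that it offers.
- The arm moves only by the tool jog_arm, never from a script. Its argument "commands" is a list of rows, each a list of 2 entries, a list of its own where there are three numbers: the shift along the tool's x, y, z in cm, then the turn, a rotation vector about the tool's x, y, z in degrees. In form: [[[x, y, z], [ax, ay, az]], ...]. A call has 1 to 10 rows; each row shifts and turns the commanded pose from where the row before left it, along the tool's axes as they then stand; what a row does not reach is not made up. A row lasts 1/12 s, in which the tool goes at most 41.7 mm and 7.16 degrees, less where a joint would pass 70% of its speed; a pose out of reach is approached as far as the arm can. A call is refused whole if a number of a shift passes 4.17 or a number of a turn 7.16, either way. A call with a gripper value outside its range is refused whole. "gripper" is the opening, from 0 (shut) to 1 (fully open), set as the call begins (left out, the last holds). The fingers move at their own pace and stop on an object; the grip force is fixed at half the most. Time passes only in rows, so rows that do not move let the fingers close. It gives the time, the measured TCP pose, the force and the opening at its end, in the units of the state.
- read_state(): the state, without advancing time (a new reading comes with each control period).
- grab_frame(name): name is "scene" or "top" or "wrist"; returns a dict with "color" (400x640x3 uint8, red, green, blue), "fx", "fy", "cx", "cy" (pixels), "k1" (the pictures are not rectified: a ray, as slopes to the right and down, at radius r is drawn at 1 + k1 r^2 times it, then the intrinsics apply), "rvec" (rotation vector, rad) and "tvec" (3), from world to camera coordinates, as OpenCV has them. Camera axes: x right, y down, z forward; pixel columns grow to the right and rows downward; lengths in m; the calibration is good to about 2 mm. A picture is of the moment at which its call begins. There is no depth.
- close_job(): hands the job in, once; it reports no verdict.
The state is a dict: "clock": time; "qpos": joint angles; "joint_velocities": joint speeds; "joint_torque": joint torques, N m; "position": TCP position; "tcp_rot": TCP orientation; "contact_force": force on the tool from outside, world axes, zero at the start; "ft_torque": the same for the moment, N m; "finger_gap": finger opening in m.
Only numpy, scipy, OpenCV 4.12 (cv2) and the standard library are available. Lean on these libraries where they do the work, as an engineer would, in place of code of your own. Each camera call takes 0.05 s, during which the arm holds its last target.

## Working session

There is one attempt and no reset: what is moved stays moved. The work goes in short steps, Python scripts to look and compute and a tool call to move; the robot and the scene stay as the last step left them, time stands still between calls to the robot, and variables do not carry over. Pictures are saved under pics/ and viewed, and the job is handed in when it is done.

Besides the shell and the picture viewer there is one more tool, called after "Call:" as name([rows], argument=value, ...), one row to a line, values as JSON. jog_arm: Moves the arm, as the interface text tells. Its arguments: {"type":"object","properties":{"commands":{"type":"array"},"gripper":{"type":"number"}},"required":["commands"]}

```bash
mkdir -p pics; cat > h.py <<'E'
from bench import *
import numpy as np, cv2
from scipy.spatial.transform import Rotation as R
def save(name,fn):
    f=grab_frame(name); cv2.imwrite('pics/'+fn,f['color'][:,:,::-1]); 
    np.save('pics/'+fn+'.npy',{k:v for k,v in f.items() if k!='color'},allow_pickle=True); return f
def load(fn): return np.load('pics/'+fn+'.npy',allow_pickle=True).item()
def ray(f,u,v):
    x=(u-f['cx'])/f['fx'];y=(v-f['cy'])/f['fy'];rd=np.hypot(x,y);r=rd
    for _ in range(50): r=rd/(1+f['k1']*r*r)
    s=r/rd if rd>0 else 1
    M=R.from_rotvec(np.ravel(f['rvec'])).as_matrix();t=np.ravel(f['tvec'])
    return -M.T@t, M.T@np.array([x*s,y*s,1])
def atz(f,u,v,z):
    o,d=ray(f,u,v); return o+d*(z-o[2])/d[2]
def proj(f,P):
    M=R.from_rotvec(np.ravel(f['rvec'])).as_matrix();c=M@np.asarray(P,float)+np.ravel(f['tvec'])
    x,y=c[0]/c[2],c[1]/c[2];k=1+f['k1']*(x*x+y*y)
    return np.array([f['fx']*x*k+f['cx'],f['fy']*y*k+f['cy']])
E
python3 - <<'E'
from h import *
for n in ['scene','top','wrist']:
    f=save(n,n+'0.png'); print(n,f['fx'],f['k1'],ray(f,320,200))
s=read_state();print(s)
E
```

```text
scene 441.9426382119441 -0.096569130925546 (array([ 1.44220416, -0.21333982,  1.11029035]), array([-0.65074297,  0.10343295, -0.75223697]))
top 466.1440208548722 -0.0013816584619732405 (array([ 0.52369873, -0.09963779,  1.82052183]), array([ 0.02996965,  0.00161006, -0.9996328 ]))
wrist 329.10993439437215 -0.046273392693847226 (array([ 0.31335465, -0.54600096,  0.37264666]), array([-0.29384172, -0.12630798, -0.94753039]))
{'clock': 0.15, 'qpos': array([-1.29721613e+00,  2.17609593e-01,  1.61458913e+00, -4.35360220e-07,
        1.31126294e+00, -1.12207931e-01]), 'joint_velocities': array([-5.83087367e-04, -5.31530991e-04, -3.47115666e-03,  1.45112104e-03,
       -7.28272869e-04, -6.83953401e-05]), 'joint_torque': array([-3.09528677e-04, -3.97447658e+01, -3.04416060e+01, -1.82667536e-04,
        5.81529806e-03,  4.45918033e-06]), 'position': array([ 0.23502767, -0.57845491,  0.23023809]), 'tcp_rot': array([ 0.5860731 ,  0.39530449,  0.58708007, -0.39444857]), 'contact_force': array([ 0.41306119, -0.59359905,  0.803721  ]), 'ft_torque': array([0.02850452, 0.00284739, 0.01516831]), 'finger_gap': 0.08533734489810181}
```

View pics/scene0.png

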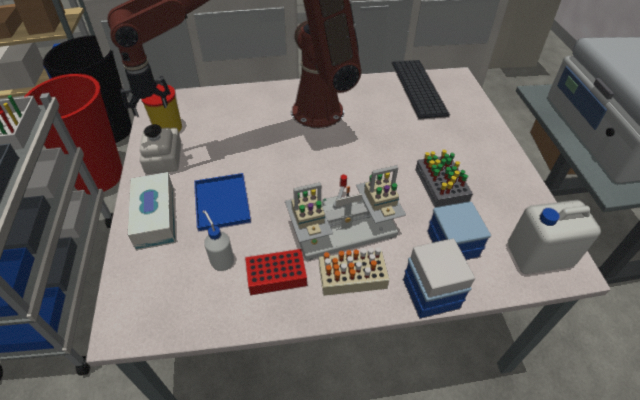

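View pics/top0.png

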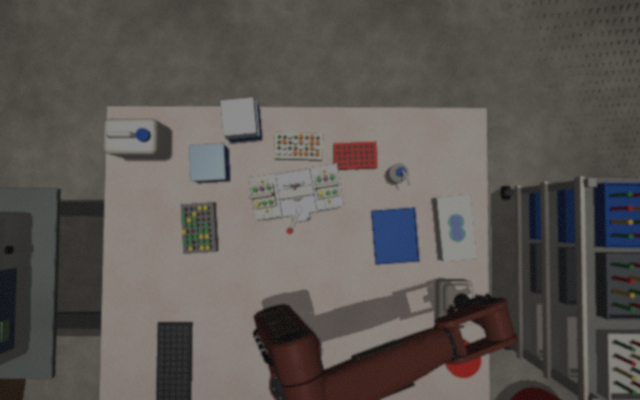

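```bash
python3 - <<'E'
from h import *
i=cv2.imread('pics/top0.png'); c=i[100:320,130:430]
cv2.imwrite('pics/topc.png',cv2.resize(c,None,fx=2.6,fy=2.6,interpolation=cv2.INTER_CUBIC))
E
```

```text
(no output)
```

View pics/topc.png

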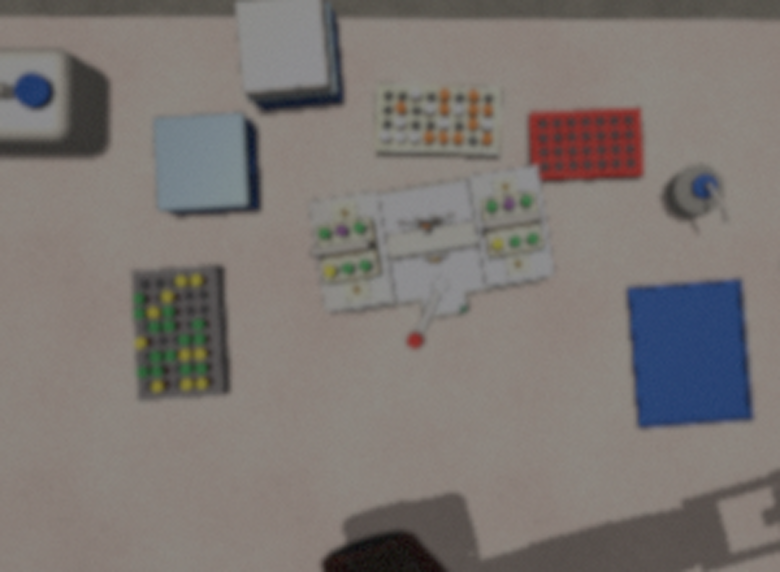

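The top view shows the balance at about (295,193), with the red knob near (290,231), the brass pins showing on both pans, and the tray near (395,236). Next I'll compute positions and fit the model.

```bash
python3 - <<'E'
from h import *
f=load('top0.png')
T=lambda u,v,z:atz(f,u/2.6+130-.3,v/2.6+100-.3,z)
pins=[T(344,213,.122),T(357,290,.122),T(505,187,.122),T(518,265,.122)]
for p in pins: print(p)
print(np.linalg.norm(pins[0]-pins[1]),np.linalg.norm(pins[2]-pins[3]))
L=(pins[0]+pins[1])/2;Rr=(pins[2]+pins[3])/2
d=L-Rr;yaw=np.arctan2(-d[0],d[1]);C=(L+Rr)/2
print('C',C,'sep',np.linalg.norm(d),'yaw',np.degrees(yaw), [np.degrees(np.arctan2(*(a-b)[[1,0]])) for a,b in ((pins[0],pins[1]),(pins[2],pins[3]))])
print('knob',T(415,340,.088))
t=[T(627,289,.022),T(739,280,.022),T(751,417,.022),T(640,428,.022)]
print(np.array(t),np.mean(t,0),[np.linalg.norm(t[i]-t[(i+1)%4]) for i in range(4)])
c,s=np.cos(yaw),np.sin(yaw);
piv=C[:2]+np.array([c,s])*-.065; print('pivot',piv,'knob dist',np.linalg.norm(T(415,340,.088)[:2]-piv))
E
```

```text
[0.64061453 0.11523516 0.122     ]
[0.53264067 0.09586078 0.122     ]
[ 0.67844237 -0.11070432  0.122     ]
[ 0.56887916 -0.12948194  0.122     ]
0.10969830852316108 0.11116068116856126
C [ 0.60514418 -0.00727258  0.122     ] sep 0.22865992500795446 yaw 9.320527851796674 [np.float64(10.172657594257041), np.float64(9.725223137762322)]
knob [0.46201015 0.01631528 0.088     ]
[[ 0.53681135 -0.29303457  0.022     ]
 [ 0.55104715 -0.45914259  0.022     ]
 [ 0.34896048 -0.47621628  0.022     ]
 [ 0.3319199  -0.31237682  0.022     ]] [ 0.44218472 -0.38519257  0.022     ] [np.float64(0.1667169267595277), np.float64(0.2028066397313397), np.float64(0.16472325594782716), np.float64(0.20580240238143238)]
pivot [ 0.54100233 -0.01779981] knob dist 0.08604419308722465
```

```bash
cat >> h.py <<'E'
def cur():
    s=read_state();q=s['tcp_rot'];return np.array(s['position']),R.from_quat([q[1],q[2],q[3],q[0]])
def tgt(zyaw):  # tool x down, tool z at world yaw (rad)
    x=np.array([0,0,-1.]);z=np.array([np.cos(zyaw),np.sin(zyaw),0]);return R.from_matrix(np.c_[x,np.cross(z,x),z])
def delta(P,zyaw,p0=None,r0=None):
    p,r=cur()
    if p0 is not None:p=np.asarray(p0)
    if r0 is not None:r=r0
    return np.round(r.inv().apply(np.asarray(P)-p)*100,2), np.round(np.degrees((r.inv()*tgt(zyaw)).as_rotvec()),2)
E
python3 - <<'E'
from h import *
p,r=cur();M=r.as_matrix();print(M)
print('z yaw',np.degrees(np.arctan2(M[1,2],M[0,2])))
for a in (99.6,-80.4,9.6,-170.4): print(a,delta([.461,.0165,.231],np.radians(a)))
E
```

```text
[[-5.05374576e-04  9.26502167e-01  3.76289090e-01]
 [ 1.79938716e-03  3.76289372e-01 -9.26500443e-01]
 [-9.99998253e-01  2.08859990e-04 -1.85730319e-03]]
z yaw -67.89595094616784
99.6 (array([ 2.000e-02,  4.332e+01, -4.662e+01]), array([-1.675e+02,  0.000e+00, -1.600e-01]))
-80.4 (array([ 2.000e-02,  4.332e+01, -4.662e+01]), array([12.5 , -0.11, -0.  ]))
9.6 (array([ 2.000e-02,  4.332e+01, -4.662e+01]), array([-77.5 ,  -0.08,  -0.08]))
-170.4 (array([ 2.000e-02,  4.332e+01, -4.662e+01]), array([ 1.025e+02, -9.000e-02,  9.000e-02]))
```

Call:
jog_arm([
  [[0,0,0],[6.25,0,0]],
  [[0,0,0],[6.25,0,0]],
  [[0,1.5,-2.5],[0,0,0]],
  [[0,1.9,-3.3],[0,0,0]],
  [[0,1.9,-3.3],[0,0,0]],
  [[0,1.9,-3.3],[0,0,0]],
  [[0,1.9,-3.3],[0,0,0]],
  [[0,1.9,-3.3],[0,0,0]],
  [[0,1.9,-3.3],[0,0,0]],
  [[0,1.9,-3.3],[0,0,0]],
], gripper=0.5)

```text
clock: 0.98
position: [0.3385, -0.3, 0.231]
tcp_rot: [0.54, 0.457, 0.54, -0.456]
contact_force: [0.4, -0.8, -0.7]
finger_gap: 0.0429
```

Call:
jog_arm([
  [[0,1.9,-3.3],[0,0,0]],
  [[0,1.9,-3.3],[0,0,0]],
  [[0,1.9,-3.3],[0,0,0]],
  [[0,1.9,-3.3],[0,0,0]],
  [[0,1.9,-3.3],[0,0,0]],
  [[0,1.9,-3.3],[0,0,0]],
  [[0,0,0],[0,0,0]],
  [[0,0,0],[0,0,0]],
])

```text
clock: 1.65
position: [0.4179, -0.0858, 0.2311]
tcp_rot: [0.541, 0.455, 0.541, -0.455]
contact_force: [0.2, -0.4, 0.2]
finger_gap: 0.0429
```

```bash
python3 - <<'E'
from h import *
f=save('wrist','w1.png');p,r=cur();print(p,read_state()['finger_gap'],delta([.461,.0165,.057],np.radians(-80.4)))
print('proj knob',proj(f,[.461,.0165,.088]))
E
```

```text
[ 0.41763715 -0.08710297  0.23104574] 0.0423571324488458 (array([17.4 ,  6.04, -9.48]), array([0.15, 0.02, 0.04]))
proj knob [208.67943658 119.88048392]
```

View pics/w1.png

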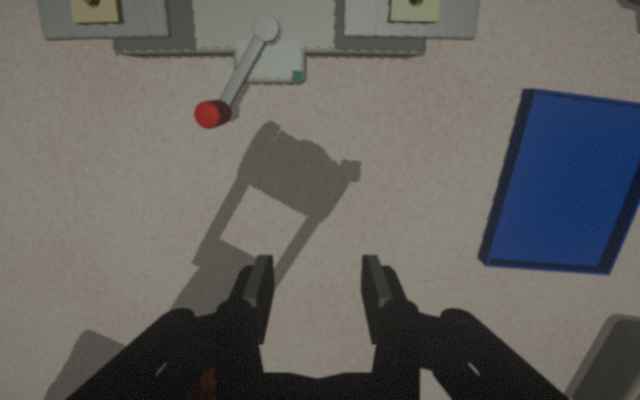

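The wrist view shows the knob top centred at about (208,114), the spindle top at (265,27), and the front pins at about (93,2) and (415,1). The tray is on the right. I'll refine the knob position from this view.

```bash
python3 - <<'E'
from h import *
f=load('w1.png')
k=atz(f,208,114,.088);print('knob',k,'piv',atz(f,265,27,.052),'pins',atz(f,93,2,.122),atz(f,415,1,.122))
print(delta([k[0],k[1],.057],np.radians(-80.4)))
E
```

```text
knob [0.46579488 0.01743298 0.088     ] piv [ 0.54514425 -0.01573213  0.052     ] pins [0.53322474 0.09296757 0.122     ] [ 0.56959266 -0.12588953  0.122     ]
(array([17.4 ,  6.53, -9.49]), array([0.15, 0.02, 0.04]))
```

Call:
jog_arm([
  [[0,1.6,-2.4],[0,0,0]],
  [[0,2.4,-3.4],[0,0,0]],
  [[0,2.4,-3.5],[0,0,0]],
  [[0,0,-0.2],[0,0,0]],
  [[3,0,0],[0,0,0]],
  [[4,0,0],[0,0,0]],
  [[0,0,0],[0,0,0]],
])

```text
clock: 2.28
position: [0.4584, 0.0151, 0.154]
tcp_rot: [0.535, 0.454, 0.544, -0.46]
contact_force: [-1.9, -0.0, -0.9]
finger_gap: 0.0429
```

```bash
python3 - <<'E'
from h import *
f=save('wrist','w2.png');p,r=cur();print(p,delta([.4645,.017,.057],np.radians(-80.4)))
E
```

```text
[0.46009051 0.01488921 0.15685473] (array([ 9.98,  0.58, -0.11]), array([-0.12, -0.16,  0.65]))
```

View pics/w2.png

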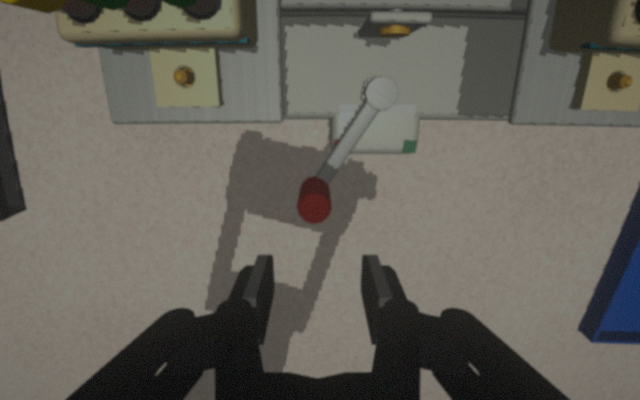

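The knob, now at (314,205), sits midway between the fingers. I'll go down around it.

Call:
jog_arm([
  [[3,0.5,0],[0,0,0]],
  [[3,0,0],[0,0,0]],
  [[3,0,0],[0,0,0]],
  [[0.9,0,0],[0,0,0]],
  [[0,0,0],[0,0,0]],
  [[0,0,0],[0,0,0]],
])

```text
clock: 2.83
position: [0.4709, 0.0159, 0.0639]
tcp_rot: [0.54, 0.457, 0.539, -0.456]
contact_force: [0.1, -0.6, 0.9]
finger_gap: 0.0429
```

```bash
python3 - <<'E'
from h import *
f=save('wrist','w3.png');p,r=cur();print(p,delta([.4645,.017,.057],np.radians(-80.4)))
# arc plan: pivot (.543,-.0165)
piv=np.array([.5445,-.0165]);k=np.array([.4645,.017]);r0=k-piv;print(np.hypot(*r0))
ty=np.array([np.cos(np.radians(9.6)),np.sin(np.radians(9.6))]);tz=np.array([ty[1],-ty[0]])
prev=k
for i in range(1,13):
    a=1.2*i/12;c,s=np.cos(a),np.sin(a);q=piv+np.array([c*r0[0]-s*r0[1],s*r0[0]+c*r0[1]]);d=q-prev;prev=q
    print(i,np.round([d@ty*100,d@tz*100],2),np.round(q,4))
E
```

```text
[0.47175136 0.0159598  0.06464579] (array([ 0.76, -0.7 , -0.22]), array([-0.05,  0.06, -0.21]))
0.08673090567957879
1 [-0.43  0.75] [0.4616 0.0088]
2 [-0.35  0.79] [4.594e-01 4.000e-04]
3 [-0.27  0.82] [ 0.4582 -0.0081]
4 [-0.18  0.85] [ 0.4578 -0.0168]
5 [-0.1   0.86] [ 0.4582 -0.0255]
6 [-0.01  0.87] [ 0.4596 -0.034 ]
7 [0.07 0.86] [ 0.4617 -0.0424]
8 [0.16 0.85] [ 0.4647 -0.0505]
9 [0.24 0.83] [ 0.4685 -0.0583]
10 [0.33 0.8 ] [ 0.4731 -0.0657]
11 [0.4  0.77] [ 0.4784 -0.0726]
12 [0.48 0.72] [ 0.4843 -0.0789]
```

View pics/w3.png

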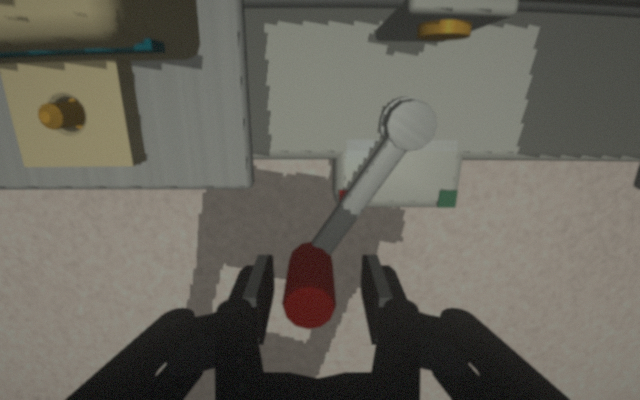

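```bash
python3 - <<'E'
from h import *
f=load('w3.png');print(atz(f,310,308,.088), proj(f,[.4645,.017,.088]))
E
```

```text
[0.46575879 0.0191073  0.088     ] [314.35466033 311.06727345]
```

Call:
jog_arm([
  [[0.8,-0.7,-0.2],[0,0,0]],
  [[0,0,0],[0,0,0]],
  [[0,0,0],[0,0,0]],
  [[0,0,0],[0,0,0]],
], gripper=0.34)

```text
clock: 3.22
position: [0.4627, 0.0176, 0.0549]
tcp_rot: [0.54, 0.457, 0.54, -0.456]
contact_force: [0.9, 0.5, 0.7]
finger_gap: 0.0289
```

Call:
jog_arm([
  [[0,-0.43,0.75],[0,0,0]],
  [[0,-0.35,0.79],[0,0,0]],
  [[0,-0.27,0.82],[0,0,0]],
  [[0,-0.18,0.85],[0,0,0]],
  [[0,-0.1,0.86],[0,0,0]],
  [[0,0,0.87],[0,0,0]],
  [[0,0.07,0.86],[0,0,0]],
  [[0,0.16,0.85],[0,0,0]],
  [[0,0.24,0.83],[0,0,0]],
  [[0,0.33,0.8],[0,0,0]],
])

```text
clock: 4.05
position: [0.4716, -0.066, 0.0544]
tcp_rot: [0.54, 0.456, 0.54, -0.456]
contact_force: [-1.4, 1.4, -0.4]
finger_gap: 0.0294
```

Call:
jog_arm([
  [[0,0.4,0.77],[0,0,0]],
  [[0,0.4,0.6],[0,0,0]],
  [[0,0,0],[0,0,0]],
])

```text
clock: 4.3
position: [0.4834, -0.0787, 0.0549]
tcp_rot: [0.541, 0.457, 0.539, -0.456]
contact_force: [-0.4, 1.3, 0.7]
finger_gap: 0.0289
```

```bash
python3 - <<'E'
from h import *
f=save('wrist','w4.png');p,r=cur();s=read_state();print(s['clock'],p,s['contact_force'],s['ft_torque'],s['finger_gap'])
E
```

```text
4.35 [ 0.4828861  -0.07818614  0.05481671] [ 0.79237286 -0.44322238  0.11309329] [-0.0025188  -0.02560238  0.04780917] 0.028849502736130937
```

View pics/w4.png

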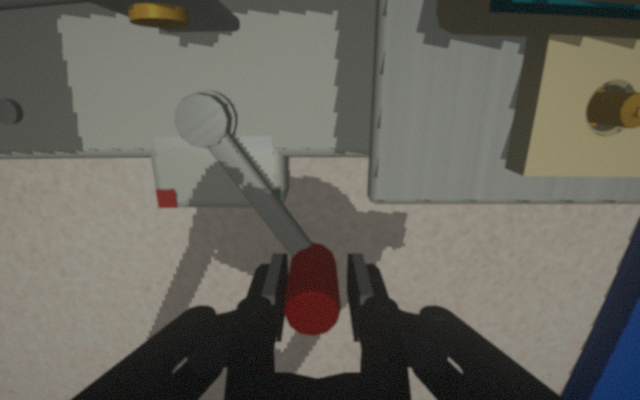

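Call:
jog_arm([
  [[0,0.12,0.2],[0,0,0]],
  [[0,0,0],[0,0,0]],
  [[0,0,0],[0,0,0]],
])

```text
clock: 4.6
position: [0.4829, -0.0789, 0.0544]
tcp_rot: [0.54, 0.456, 0.54, -0.456]
contact_force: [0.2, 0.4, 0.4]
finger_gap: 0.0291
```

Call:
jog_arm([
  [[0,0.12,0.2],[0,0,0]],
  [[0,0,0],[0,0,0]],
  [[0,0,0],[0,0,0]],
])

```text
clock: 4.85
position: [0.4834, -0.0797, 0.0541]
tcp_rot: [0.539, 0.456, 0.541, -0.456]
contact_force: [-2.6, 4.5, 2.6]
finger_gap: 0.029
```

```bash
python3 - <<'E'
from h import *
f=save('wrist','w5.png');p,r=cur();s=read_state();print(s['clock'],p,s['contact_force'],s['ft_torque'],s['finger_gap'])
f=save('scene','s5.png')
i=cv2.imread('pics/s5.png')[150:270,260:430];cv2.imwrite('pics/s5c.png',cv2.resize(i,None,fx=4.5,fy=4.5,interpolation=cv2.INTER_CUBIC))
i=cv2.imread('pics/scene0.png')[150:270,260:430];cv2.imwrite('pics/s0c.png',cv2.resize(i,None,fx=4.5,fy=4.5,interpolation=cv2.INTER_CUBIC))
E
```

```text
4.9 [ 0.48342072 -0.07967312  0.0541379 ] [-2.38721478  4.91286252  2.82300986] [0.75912084 0.38994722 0.03658867] 0.02904027668273298
```

View pics/w5.png

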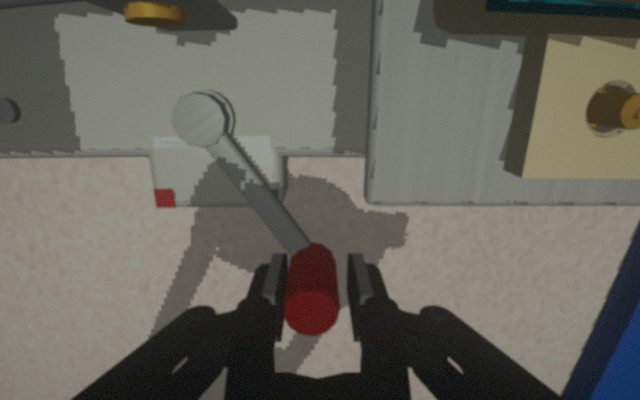

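View pics/s5c.png

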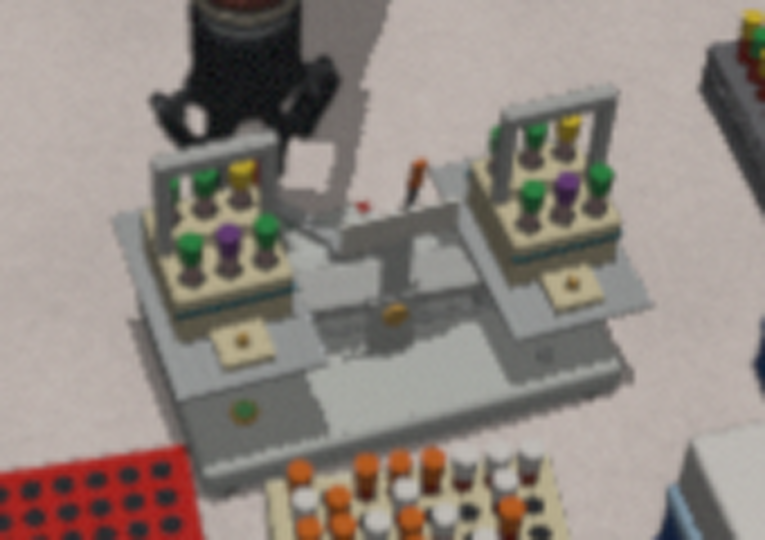

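View pics/s0c.png

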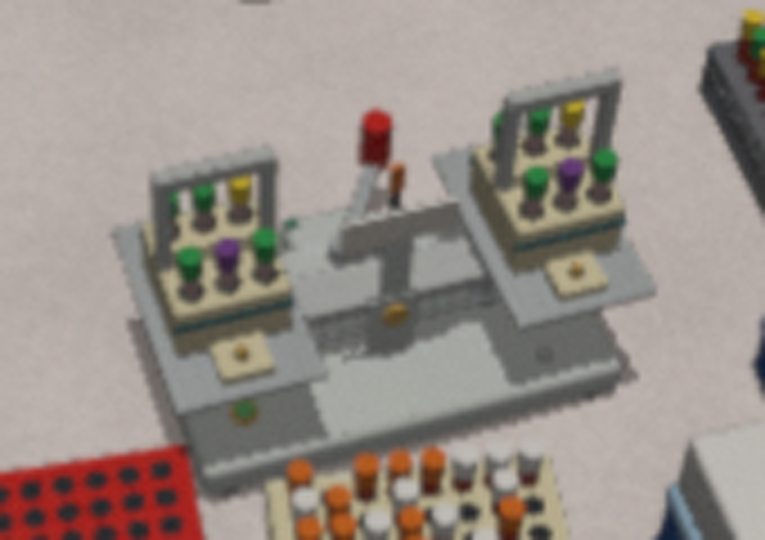

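In the scene view, the right-pan carrier (image left) has risen by about 15 px. The left-pan carrier (image right) has sunk, and the pointer at (415,170) leans toward +y, where before it was at (397,175). So the left carrier looks heavier. The contact force of about 5 N shows the lever is at its stop. I'll wait for the beam to rest and then confirm.

Call:
jog_arm([
  [[0,-0.05,-0.1],[0,0,0]],
  [[0,0,0],[0,0,0]],
  [[0,0,0],[0,0,0]],
  [[0,0,0],[0,0,0]],
  [[0,0,0],[0,0,0]],
  [[0,0,0],[0,0,0]],
  [[0,0,0],[0,0,0]],
  [[0,0,0],[0,0,0]],
  [[0,0,0],[0,0,0]],
  [[0,0,0],[0,0,0]],
])

```text
clock: 5.78
position: [0.4834, -0.0797, 0.0542]
tcp_rot: [0.54, 0.456, 0.54, -0.456]
contact_force: [-2.1, 3.3, 0.6]
finger_gap: 0.0291
```

Call:
jog_arm([
  [[0,0,0],[0,0,0]],
  [[0,0,0],[0,0,0]],
  [[0,0,0],[0,0,0]],
  [[0,0,0],[0,0,0]],
  [[0,0,0],[0,0,0]],
  [[0,0,0],[0,0,0]],
  [[0,0,0],[0,0,0]],
  [[0,0,0],[0,0,0]],
  [[0,0,0],[0,0,0]],
  [[0,0,0],[0,0,0]],
])

```text
clock: 6.62
position: [0.4834, -0.0797, 0.0542]
tcp_rot: [0.54, 0.456, 0.54, -0.456]
contact_force: [-1.5, 3.7, 1.0]
finger_gap: 0.0293
```

```bash
python3 - <<'E'
from h import *
f=save('scene','s6.png');p,r=cur();s=read_state();print(s['clock'],p,s['contact_force'])
i=cv2.imread('pics/s6.png')[150:270,260:430];cv2.imwrite('pics/s6c.png',cv2.resize(i,None,fx=4.5,fy=4.5,interpolation=cv2.INTER_CUBIC))
b=np.array([.606,-.007,0]);c,s_=np.cos(np.radians(9.6)),np.sin(np.radians(9.6))
ey=np.array([-s_,c,0])
for th in (-.12,0,.12):
  for y in (.115,-.115):
    q=b+ey*y+[0,0,.106+.122-y*th]; print(th,y,(proj(f,q)-[260,150])*4.5+1.7)
E
```

```text
6.6667 [ 0.48342881 -0.0796933   0.0542172 ] [-1.6870265   3.61304575  0.03015416]
-0.12 0.115 [563.77217446  69.73106397]
-0.12 -0.115 [212.72071227 180.83291671]
0 0.115 [561.18642253  85.40697651]
0 -0.115 [212.43308749 165.4378954 ]
0.12 0.115 [558.63879631 100.83132067]
0.12 -0.115 [212.14107677 149.77745138]
```

View pics/s6c.png

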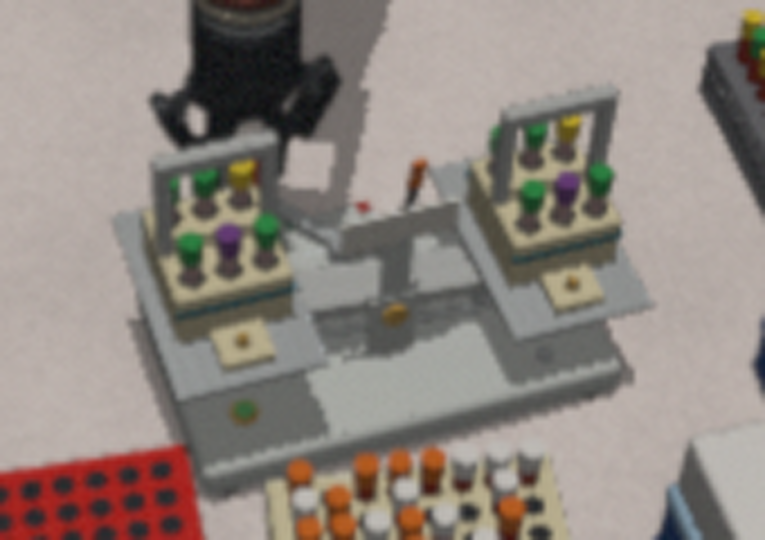

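The picture matches the +0.12 prediction: left bail at (559,101) and right at (212,150). The beam is at rest and unchanged, so the left carrier is heavier. Swinging the lever back.

Call:
jog_arm([
  [[0,-0.48,-0.85],[0,0,0]],
  [[0,-0.4,-0.77],[0,0,0]],
  [[0,-0.33,-0.8],[0,0,0]],
  [[0,-0.24,-0.83],[0,0,0]],
  [[0,-0.16,-0.85],[0,0,0]],
  [[0,-0.07,-0.86],[0,0,0]],
  [[0,0,-0.87],[0,0,0]],
  [[0,0.1,-0.86],[0,0,0]],
  [[0,0.18,-0.85],[0,0,0]],
  [[0,0.27,-0.82],[0,0,0]],
])

```text
clock: 7.5
position: [0.4584, 0.0019, 0.0543]
tcp_rot: [0.54, 0.456, 0.54, -0.456]
contact_force: [-0.9, -1.8, 0.1]
finger_gap: 0.029
```

Call:
jog_arm([
  [[0,0.35,-0.79],[0,0,0]],
  [[0,0.43,-0.75],[0,0,0]],
  [[0,0.1,-0.2],[0,0,0]],
  [[0,0,0],[0,0,0]],
  [[0,0,0],[0,0,0]],
])

```text
clock: 7.92
position: [0.4648, 0.0199, 0.0544]
tcp_rot: [0.54, 0.457, 0.54, -0.456]
contact_force: [-0.4, -0.4, -1.1]
finger_gap: 0.0291
```

Call:
jog_arm([
  [[0,0.1,-0.2],[0,0,0]],
  [[0,0,0],[0,0,0]],
  [[0,0,0],[0,0,0]],
])

```text
clock: 8.17
position: [0.4651, 0.0215, 0.0544]
tcp_rot: [0.54, 0.457, 0.54, -0.456]
contact_force: [0.2, 0.5, 0.3]
finger_gap: 0.029
```

Call:
jog_arm([
  [[0,0.1,-0.15],[0,0,0]],
  [[0,0,0],[0,0,0]],
  [[0,0,0],[0,0,0]],
])

```text
clock: 8.42
position: [0.4655, 0.0229, 0.0543]
tcp_rot: [0.54, 0.456, 0.54, -0.457]
contact_force: [-0.2, -1.5, 0.2]
finger_gap: 0.0294
```

```bash
python3 - <<'E'
from h import *
f=save('scene','s7.png');p,r=cur();s=read_state();print(s['clock'],p,s['contact_force'])
f=save('wrist','w7.png')
i=cv2.imread('pics/s7.png')[150:270,260:430];cv2.imwrite('pics/s7c.png',cv2.resize(i,None,fx=4.5,fy=4.5,interpolation=cv2.INTER_CUBIC))
E
```

```text
8.4667 [0.46554732 0.02294267 0.05430318] [-0.91911945 -2.26262426  0.76467689]
```

View pics/s7c.png

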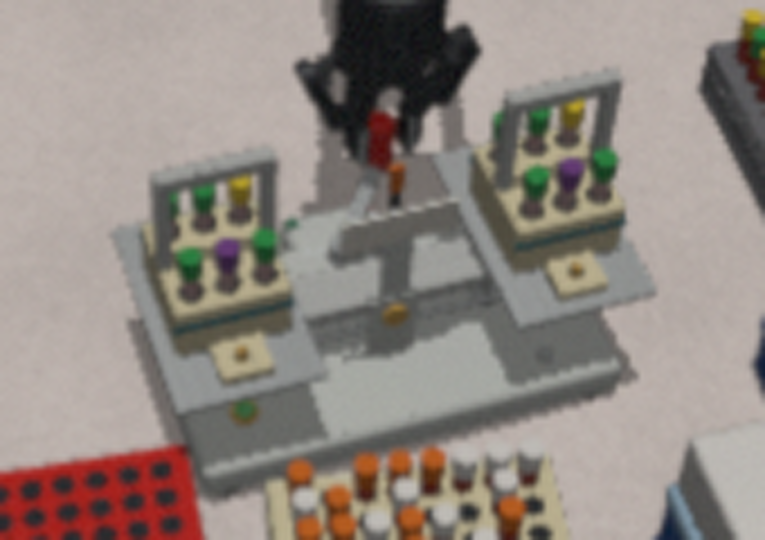

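View pics/w7.png

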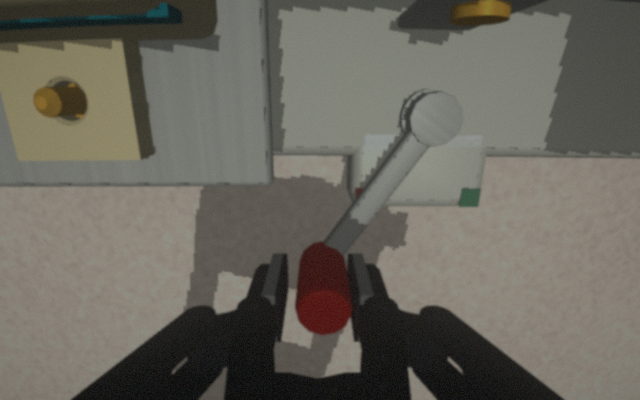

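Call:
jog_arm([
  [[0,0.1,-0.2],[0,0,0]],
  [[0,0,0],[0,0,0]],
  [[0,0,0],[0,0,0]],
])

```text
clock: 8.77
position: [0.4657, 0.0235, 0.0542]
tcp_rot: [0.541, 0.455, 0.54, -0.457]
contact_force: [-2.1, -8.7, 1.8]
finger_gap: 0.0292
```

The lever is at the arrested stop, with 8.7 N of reaction, and the beam is level: the bails are back at their starting pixels. I'll back off the knob, rise, and turn the jaws.

Call:
jog_arm([
  [[0,-0.1,0.5],[0,0,0]],
  [[0,0,0],[0,0,0]],
  [[-2,0,0],[0,0,0]],
  [[-4,0,0],[0,0,0]],
  [[-4,0,0],[0,0,0]],
  [[-4,0,0],[0,0,0]],
  [[-4,0,0],[0,0,0]],
  [[-4,0,0],[0,0,0]],
  [[0,-3,0],[0,0,0]],
  [[0,-3,0],[0,0,0]],
])

```text
clock: 9.6
position: [0.4095, 0.0104, 0.2788]
tcp_rot: [0.543, 0.458, 0.538, -0.454]
contact_force: [-0.5, -0.1, -0.2]
finger_gap: 0.029
```

Call:
jog_arm([
  [[0,0,0],[-7,0,0]],
  [[0,0,0],[-7,0,0]],
  [[0,0,0],[-7,0,0]],
  [[0,0,0],[-7,0,0]],
  [[0,0,0],[-7,0,0]],
  [[0,0,0],[-7,0,0]],
  [[0,0,0],[-7,0,0]],
  [[0,0,0],[-7,0,0]],
  [[0,0,0],[-7,0,0]],
  [[0,0,0],[-7,0,0]],
], gripper=1)

```text
clock: 10.43
position: [0.407, 0.0109, 0.2743]
tcp_rot: [0.705, 0.062, 0.704, -0.061]
contact_force: [-0.5, -0.7, 1.0]
finger_gap: 0.0855
```

Call:
jog_arm([
  [[0,0,0],[-7,0,0]],
  [[0,0,0],[-7,0,0]],
  [[0,0,0],[-6,0,0]],
  [[0,0,0],[0,0,0]],
  [[0,0,0],[0,0,0]],
])

```text
clock: 10.85
position: [0.407, 0.0106, 0.2743]
tcp_rot: [0.705, -0.058, 0.705, 0.059]
contact_force: [-0.2, 0.4, 0.2]
finger_gap: 0.0853
```

```bash
python3 - <<'E'
from h import *
f=save('wrist','w8.png');p,r=cur();s=read_state();print(s['clock'],p,s['contact_force'],s['qpos'])
print(delta([.587,.1055,.27],np.radians(9.6)),proj(f,[.587,.1055,.235]))
E
```

```text
10.9 [0.40698565 0.01053967 0.27428744] [-0.40571773 -0.19140669  0.98970641] [-1.47411728e-01 -3.13665831e-01  2.04163326e+00  6.74253233e-04
  1.41348274e+00 -3.12765170e-01]
(array([ 0.44,  6.41, 19.32]), array([-0.13,  0.02, -0.03])) [651.45087342 133.58400589]
```

View pics/w8.png

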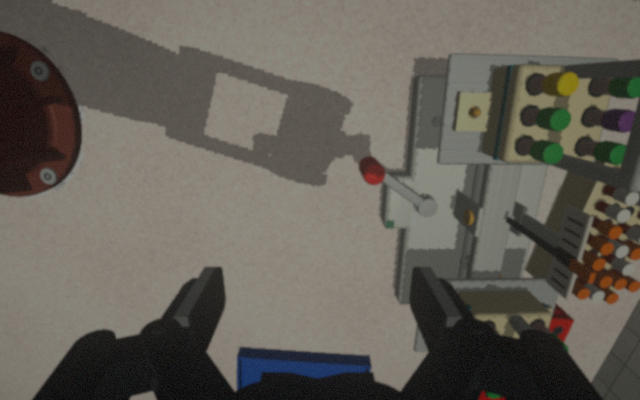

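The view shows the left carrier at upper right, with its front pin at (475,112), and the lever back at the arrested side. Moving over the left carrier at TCP z = 0.274.

Call:
jog_arm([
  [[0,1,3],[0,0,0]],
  [[0,1.2,3.6],[0,0,0]],
  [[0,1.2,3.6],[0,0,0]],
  [[0,1.2,3.6],[0,0,0]],
  [[0,1.2,3.6],[0,0,0]],
  [[0,0.6,1.9],[0,0,0]],
  [[0,0,0],[0,0,0]],
  [[0,0,0],[0,0,0]],
  [[0,0,0],[0,0,0]],
])

```text
clock: 11.65
position: [0.5858, 0.1054, 0.2738]
tcp_rot: [0.704, -0.059, 0.705, 0.059]
contact_force: [-1.3, -0.3, 0.2]
finger_gap: 0.0856
```

```bash
python3 - <<'E'
from h import *
f=save('wrist','w9.png');p,r=cur();s=read_state();print(s['clock'],p,s['contact_force'])
g=save('top','t9.png')
print(delta([.587,.1055,.209],np.radians(9.6)))
c,s_=np.cos(np.radians(9.6)),np.sin(np.radians(9.6))
for dy in(-.029,0,.029):
  for dx in (-.006,.006):print(proj(f,[.587+c*dx-s_*dy,.1055+s_*dx+c*dy,.235]).round(1))
E
```

```text
11.7 [0.58563579 0.10517938 0.27404378] [-0.14919667 -0.74798094  0.39629761]
(array([6.53, 0.02, 0.14]), array([-0.06, -0.03,  0.  ]))
[308.6 278.7]
[327.5 278.7]
[308.2 237.2]
[328.  237.2]
[307.7 191.5]
[328.5 191.5]
```

View pics/w9.png

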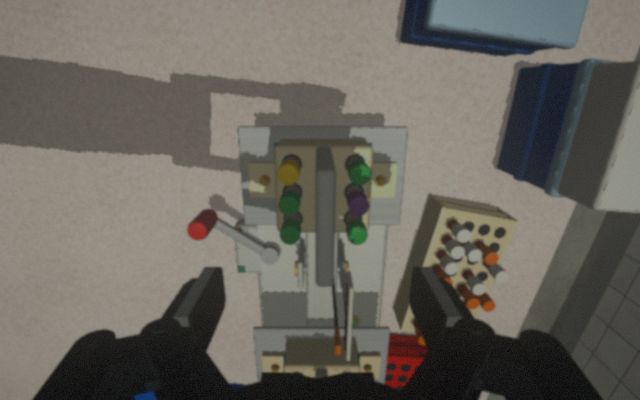

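```bash
python3 - <<'E'
from h import *
i=cv2.imread('pics/w9.png')[110:300,230:420];cv2.imwrite('pics/w9c.png',cv2.resize(i,None,fx=3.1,fy=3.1,interpolation=cv2.INTER_CUBIC))
E
```

```text
(no output)
```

View pics/w9c.png

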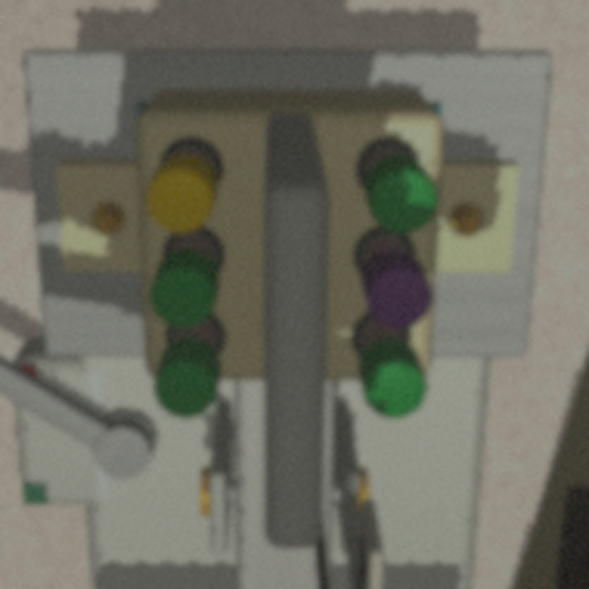

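```bash
python3 - <<'E'
from h import *
f=load('w9.png')
a=atz(f,325.5,171.5,.235);b=atz(f,325.5,285.5,.235);print(a,b,np.linalg.norm(a-b),(a+b)/2)
a2=atz(f,264.8,180,.122);b2=atz(f,380.6,180,.122);print(a2,b2,np.linalg.norm(a2-b2),(a2+b2)/2)
print(np.degrees(np.arctan2(*(b2-a2)[[1,0]])),np.degrees(np.arctan2(*(a-b)[[1,0]]))-90)
m=(a+b)/2;print(delta([m[0],m[1],.209],np.radians(9.6)))
E
```

```text
[0.58431429 0.14641925 0.235     ] [0.59736867 0.07276789 0.235     ] 0.07479932803973696 [0.59084148 0.10959357 0.235     ]
[0.53761591 0.10244632 0.122     ] [0.64336223 0.12032188 0.122     ] 0.10724654066081465 [0.59048907 0.1113841  0.122     ]
9.59468346296134 10.051035816542495
(array([6.53, 0.36, 0.59]), array([-0.06, -0.03,  0.  ]))
```

Call:
jog_arm([
  [[0,0.3,0.5],[0,0,0]],
  [[2,0,0],[0,0,0]],
  [[2,0,0],[0,0,0]],
  [[1.5,0,0],[0,0,0]],
  [[1,0,0],[0,0,0]],
  [[0,0,0],[0,0,0]],
  [[0,0,0],[0,0,0]],
])

```text
clock: 12.33
position: [0.5907, 0.1092, 0.2092]
tcp_rot: [0.704, -0.059, 0.705, 0.059]
contact_force: [0.4, -0.7, 0.5]
finger_gap: 0.0851
```

Call:
jog_arm([
  [[0,0,0],[0,0,0]],
  [[0,0,0],[0,0,0]],
  [[0,0,0],[0,0,0]],
  [[0,0,0],[0,0,0]],
], gripper=0.35)

```text
clock: 12.67
position: [0.5916, 0.1094, 0.2104]
tcp_rot: [0.705, -0.059, 0.704, 0.059]
contact_force: [0.0, -0.2, 0.2]
finger_gap: 0.0388
```

```bash
python3 - <<'E'
from h import *
f=save('wrist','w10.png');p,r=cur();s=read_state();print(s['clock'],p,s['contact_force'],s['finger_gap'])
E
```

```text
12.7167 [0.59145054 0.10937111 0.21012584] [-0.31802654  0.14935874 -0.19176319] 0.03148180834073532
```

View pics/w10.png

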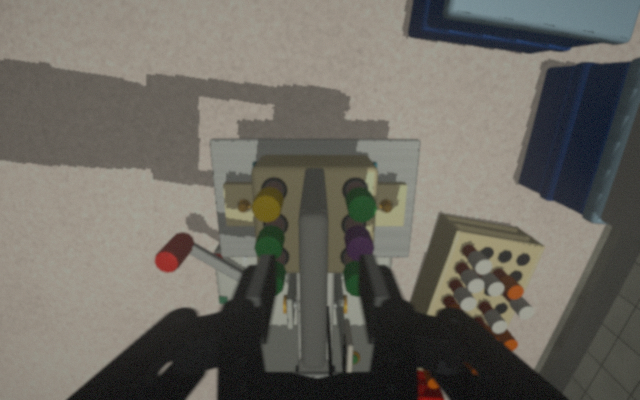

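```bash
python3 - <<'E'
from h import *
f=load('w10.png');p,r=cur()
g=p+r.apply([-.019,0,0]);print(g,proj(f,g),proj(f,p))
i=cv2.imread('pics/w10.png')[150:390,240:400];cv2.imwrite('pics/w10c.png',cv2.resize(i,None,fx=2.5,fy=2.5,interpolation=cv2.INTER_CUBIC))
top=g+np.array([0,0,.007])
for dy in(-.037,0,.037):print(proj(f,top+r.apply([0,dy,0])))
E
```

```text
[0.5914247  0.10936883 0.22912582] [315.29177334 292.52983573] [315.46748917 270.16648389]
[315.3879151  369.17472919]
[315.23854583 302.20196709]
[315.06856912 220.92179746]
```

View pics/w10c.png

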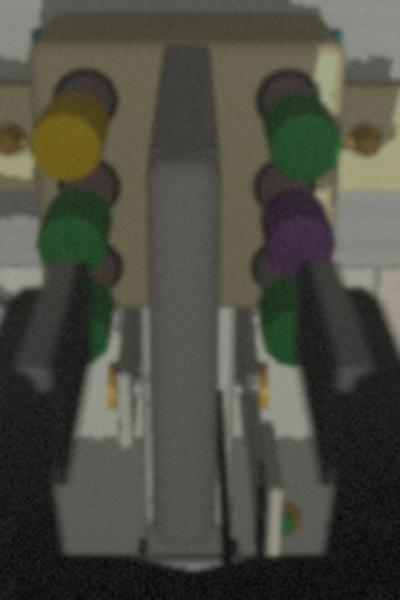

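The bar is 1 to 1.5 mm to the left of the finger centre line: column 313.6 against 315–317. A small correction, then close.

Call:
jog_arm([
  [[0.1,0.15,-0.12],[0,0,0]],
  [[0,0,0],[0,0,0]],
])

```text
clock: 12.88
position: [0.5893, 0.1108, 0.2083]
tcp_rot: [0.705, -0.059, 0.705, 0.059]
contact_force: [-0.1, 0.3, 0.3]
finger_gap: 0.0298
```

Call:
jog_arm([
  [[0,0,0],[0,0,0]],
  [[0,0,0],[0,0,0]],
  [[0,0,0],[0,0,0]],
  [[0,0,0],[0,0,0]],
  [[0,0,0],[0,0,0]],
  [[0,0,0],[0,0,0]],
], gripper=0)

```text
clock: 13.38
position: [0.5896, 0.1107, 0.2083]
tcp_rot: [0.705, -0.059, 0.705, 0.059]
contact_force: [0.1, 0.5, -0.6]
finger_gap: 0.0109
```

Gripped, with almost no side force. Lifting straight up.

Call:
jog_arm([
  [[-0.2,0,0],[0,0,0]],
  [[-0.3,0,0],[0,0,0]],
  [[-0.4,0,0],[0,0,0]],
  [[-0.5,0,0],[0,0,0]],
  [[-0.5,0,0],[0,0,0]],
  [[-0.5,0,0],[0,0,0]],
  [[-0.5,0,0],[0,0,0]],
  [[-0.6,0,0],[0,0,0]],
  [[-0.6,0,0],[0,0,0]],
  [[-0.6,0,0],[0,0,0]],
])

```text
clock: 14.22
position: [0.5896, 0.1106, 0.2561]
tcp_rot: [0.705, -0.059, 0.705, 0.059]
contact_force: [0.5, -0.2, -5.4]
finger_gap: 0.0109
```

```bash
python3 - <<'E'
from h import *
f=save('wrist','w11.png');p,r=cur();s=read_state();print(s['clock'],p,s['contact_force'],s['ft_torque'],s['finger_gap'])
f=save('scene','s11.png')
i=cv2.imread('pics/s11.png')[110:270,230:430];cv2.imwrite('pics/s11c.png',cv2.resize(i,None,fx=3.7,fy=3.7,interpolation=cv2.INTER_CUBIC))
E
```

```text
14.2667 [0.59038004 0.11064987 0.25779069] [-0.54346014  0.50477619 -5.06999248] [ 0.03845767 -0.04800049 -0.07889083] 0.010952131520348164
```

View pics/s11c.png

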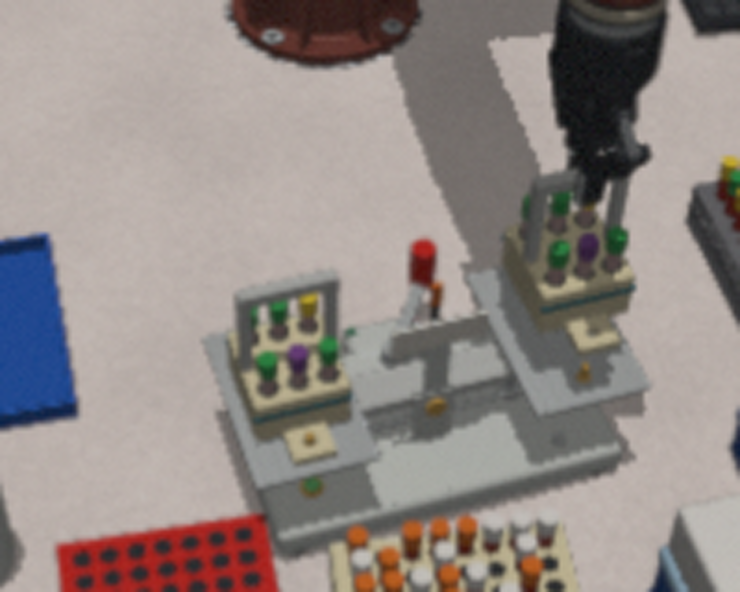

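View pics/w11.png

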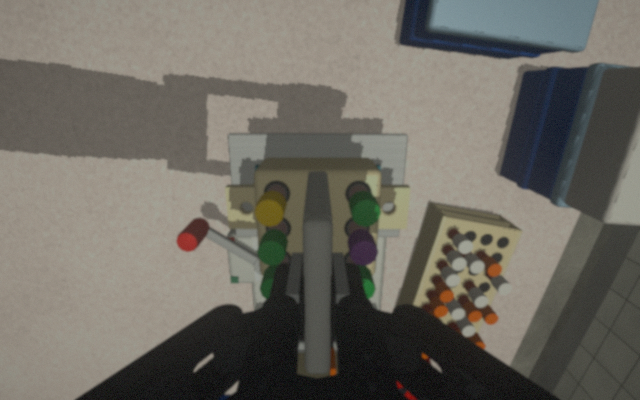

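The carrier hangs level and is off its pins; the beam is still level. I'll retreat toward the robot, then swing across to the tray.

Call:
jog_arm([
  [[-0.3,0,-0.5],[0,0,0]],
  [[-0.3,0,-1],[0,0,0]],
  [[0,0,-2],[0,0,0]],
  [[0,0,-2.5],[0,0,0]],
  [[0,0,-2.5],[0,0,0]],
  [[0,0,-2.5],[0,0,0]],
  [[0,0,-2.5],[0,0,0]],
  [[0,0,-2],[0,0,0]],
  [[0,0,-1],[0,0,0]],
  [[0,0,-0.5],[0,0,0]],
])

```text
clock: 15.15
position: [0.4199, 0.0821, 0.261]
tcp_rot: [0.704, -0.059, 0.705, 0.059]
contact_force: [0.3, 0.1, -7.1]
finger_gap: 0.0107
```

Call:
jog_arm([
  [[0,-0.7,0],[0,0,0]],
  [[0,-1.5,0],[0,0,0]],
  [[0,-2,0],[0,0,0]],
  [[0,-2.5,-0.4],[0,0,0]],
  [[0,-2.5,-0.4],[0,0,0]],
  [[0,-2.5,-0.4],[0,0,0]],
  [[0,-2.5,-0.4],[0,0,0]],
  [[0,-2.5,-0.4],[0,0,0]],
  [[0,-2.5,-0.4],[0,0,0]],
  [[0,-2.5,-0.4],[0,0,0]],
])

```text
clock: 15.98
position: [0.4315, -0.1388, 0.2616]
tcp_rot: [0.705, -0.059, 0.704, 0.059]
contact_force: [0.7, -0.0, -6.4]
finger_gap: 0.0106
```

Call:
jog_arm([
  [[0,-2.5,-0.3],[0,0,0]],
  [[0,-2.5,-0.3],[0,0,0]],
  [[0,-2.5,-0.3],[0,0,0]],
  [[0,-2.5,-0.3],[0,0,0]],
  [[0,-2.5,-0.3],[0,0,0]],
  [[0,-2.5,-0.3],[0,0,0]],
  [[0,-2.5,-0.3],[0,0,0]],
  [[0,-2,0],[0,0,0]],
  [[0,-1,0],[0,0,0]],
  [[0,0,0],[0,0,0]],
])

```text
clock: 16.82
position: [0.4446, -0.3453, 0.2611]
tcp_rot: [0.705, -0.059, 0.705, 0.058]
contact_force: [0.8, 0.5, -5.6]
finger_gap: 0.011
```

```bash
python3 - <<'E'
from h import *
f=save('wrist','w12.png');p,r=cur();s=read_state();print(s['clock'],p,s['contact_force'],s['ft_torque'],s['finger_gap'])
print(delta([.442,-.385,.257],np.radians(4.8)))
E
```

```text
16.8667 [ 0.44427286 -0.34297679  0.26091357] [ 1.91102502  0.36429412 -5.59359886] [0.09329946 0.01963006 0.01033545] 0.01060230516502366
(array([ 0.39, -4.11, -0.92]), array([ 4.72, -0.01, -0.07]))
```

View pics/w12.png

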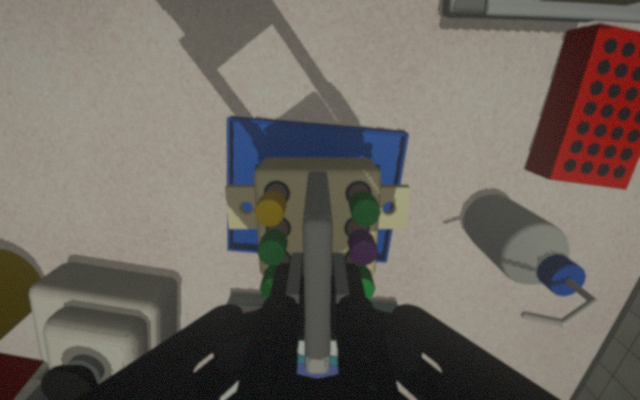

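```bash
python3 - <<'E'
from h import *
f=load('w12.png')
q=np.array([atz(f,u,v,.022) for u,v in((229,117),(408,131),(388,262),(228,250))]);print(q,q.mean(0))
print([np.linalg.norm(q[i]-q[(i+1)%4]) for i in range(4)])
print(np.degrees(np.arctan2(*(q[1]-q[0])[[1,0]])))
E
```

```text
[[ 0.33782989 -0.30749684  0.022     ]
 [ 0.54176413 -0.28933129  0.022     ]
 [ 0.55876843 -0.45859785  0.022     ]
 [ 0.34983686 -0.47567108  0.022     ]] [ 0.44704983 -0.38277426  0.022     ]
[np.float64(0.20474169356089142), np.float64(0.17011852448946926), np.float64(0.20962799006368685), np.float64(0.16860231880423776)]
5.090216019583797
```

The tray's corners give a centre of (0.447,-0.383), 205–210 × 170 mm, which agrees with the top view. Aligning to it and going down.

Call:
jog_arm([
  [[0,0,0],[2.4,0,0]],
  [[0,0,0],[2.4,0,0]],
  [[0,-1,0],[0,0,0]],
  [[0,-1.5,-0.2],[0,0,0]],
  [[0,-1,0],[0,0,0]],
  [[0,-0.6,0],[0,0,0]],
  [[0,0,0],[0,0,0]],
  [[0,0,0],[0,0,0]],
  [[0,0,0],[0,0,0]],
])

```text
clock: 17.62
position: [0.4454, -0.3828, 0.261]
tcp_rot: [0.706, -0.029, 0.707, 0.03]
contact_force: [-1.2, 0.2, -5.3]
finger_gap: 0.011
```

```bash
python3 - <<'E'
from h import *
f=save('wrist','w13.png');p,r=cur();s=read_state();print(s['clock'],p,s['contact_force'],s['ft_torque'],s['finger_gap'])
print(delta([.446,-.384,.107],np.radians(4.9)))
E
```

```text
17.6667 [ 0.44537751 -0.38264401  0.26105733] [-0.31516754  0.43502296 -6.20996919] [ 0.02098618 -0.00036182  0.00409229] 0.010666893935754306
(array([15.41, -0.16,  0.06]), array([-0.09, -0.02, -0.06]))
```

View pics/w13.png

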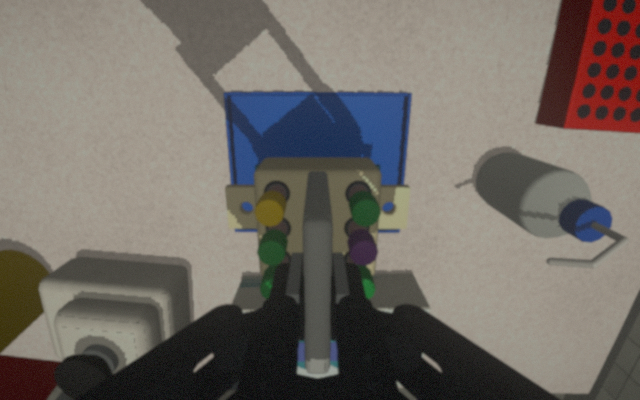

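Call:
jog_arm([
  [[1,0,0],[0,0,0]],
  [[2,0,0],[0,0,0]],
  [[2,0,0],[0,0,0]],
  [[2,0,0],[0,0,0]],
  [[2,0,0],[0,0,0]],
  [[2,0,0],[0,0,0]],
  [[1.5,0,0],[0,0,0]],
  [[1,0,0],[0,0,0]],
  [[0.4,0,0],[0,0,0]],
  [[0,0,0],[0,0,0]],
])

```text
clock: 18.5
position: [0.4449, -0.3821, 0.1208]
tcp_rot: [0.706, -0.029, 0.707, 0.03]
contact_force: [-0.4, 0.9, -5.8]
finger_gap: 0.0111
```

Call:
jog_arm([
  [[0,0,0],[0,0,0]],
  [[0,0,0],[0,0,0]],
])

```text
clock: 18.67
position: [0.4465, -0.384, 0.1239]
tcp_rot: [0.707, -0.031, 0.706, 0.029]
contact_force: [-0.5, -0.4, -5.9]
finger_gap: 0.0105
```

Call:
jog_arm([
  [[0.3,0,0],[0,0,0]],
  [[0.3,0,0],[0,0,0]],
  [[0.3,0,0],[0,0,0]],
  [[0.2,0,0],[0,0,0]],
  [[0,0,0],[0,0,0]],
  [[0,0,0],[0,0,0]],
])

```text
clock: 19.17
position: [0.4452, -0.3828, 0.1109]
tcp_rot: [0.706, -0.029, 0.707, 0.03]
contact_force: [-0.4, 0.2, -6.6]
finger_gap: 0.0109
```

Call:
jog_arm([
  [[0.2,0,0],[0,0,0]],
  [[0.1,0,0],[0,0,0]],
  [[0,0,0],[0,0,0]],
  [[0,0,0],[0,0,0]],
])

```text
clock: 19.5
position: [0.4454, -0.383, 0.1082]
tcp_rot: [0.706, -0.03, 0.707, 0.03]
contact_force: [-0.1, -0.4, -6.0]
finger_gap: 0.011
```

Call:
jog_arm([
  [[0.1,0,0],[0,0,0]],
  [[0.05,0,0],[0,0,0]],
  [[0,0,0],[0,0,0]],
  [[0,0,0],[0,0,0]],
])

```text
clock: 19.83
position: [0.4455, -0.3831, 0.1068]
tcp_rot: [0.706, -0.03, 0.707, 0.03]
contact_force: [-0.7, 0.4, -6.0]
finger_gap: 0.0108
```

Call:
jog_arm([
  [[0.1,0,0],[0,0,0]],
  [[0,0,0],[0,0,0]],
  [[0,0,0],[0,0,0]],
])

```text
clock: 20.08
position: [0.4456, -0.3832, 0.1068]
tcp_rot: [0.706, -0.03, 0.706, 0.03]
contact_force: [-3.3, 2.5, 1.0]
finger_gap: 0.011
```

Touchdown: the weight is off the wrist (Fz went from -6 to +1 N). Releasing.

Call:
jog_arm([
  [[0,0,0],[0,0,0]],
  [[0,0,0],[0,0,0]],
  [[0,0,0],[0,0,0]],
  [[0,0,0],[0,0,0]],
  [[0,0,0],[0,0,0]],
  [[0,0,0],[0,0,0]],
], gripper=0.6)

```text
clock: 20.58
position: [0.4457, -0.3833, 0.106]
tcp_rot: [0.707, -0.03, 0.706, 0.029]
contact_force: [-0.2, 0.3, 0.2]
finger_gap: 0.0516
```

Call:
jog_arm([
  [[-1,0,0],[0,0,0]],
  [[-2,0,0],[0,0,0]],
  [[-3,0,0],[0,0,0]],
  [[-4,0,0],[0,0,0]],
  [[-4,0,0],[0,0,0]],
  [[-3,0,0],[0,0,0]],
  [[0,0,0],[0,0,0]],
  [[0,0,0],[0,0,0]],
])

```text
clock: 21.25
position: [0.4469, -0.3845, 0.2803]
tcp_rot: [0.708, -0.032, 0.705, 0.028]
contact_force: [-0.3, -0.3, -0.2]
finger_gap: 0.0514
```

```bash
python3 - <<'E'
from h import *
f=save('wrist','w14.png');p,r=cur();s=read_state();print(s['clock'],p,s['contact_force'],s['finger_gap'])
f=save('scene','s14.png')
i=cv2.imread('pics/s14.png')[120:280,170:430];cv2.imwrite('pics/s14c.png',cv2.resize(i,None,fx=3,fy=3,interpolation=cv2.INTER_CUBIC))
E
```

```text
21.3 [ 0.44580632 -0.3833883   0.27742169] [ 0.15614779  0.74521083 -1.72996525] 0.05146491348703642
```

View pics/w14.png

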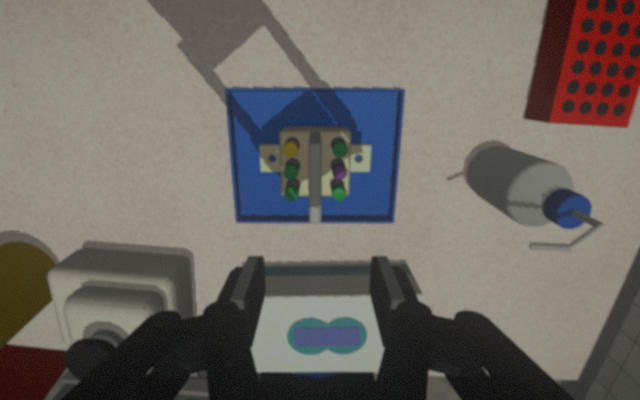

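View pics/s14c.png

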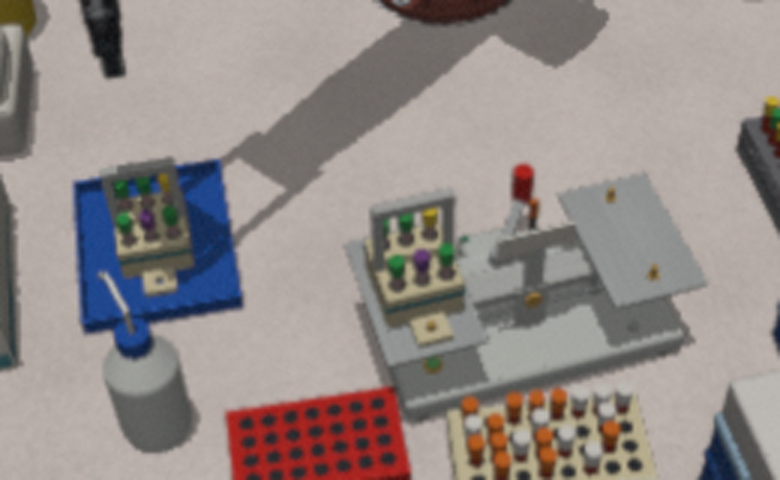

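The carrier stands centred in the tray. In the wrist view its body is at about (315,160) and the tray spans (228..404, 88..222). The right carrier is on its pan, and the lever and pointer look unchanged. One numeric check of the right side, then hand in.

```bash
python3 - <<'E'
from h import *
a=cv2.imread('pics/s7.png',0)[175:250,290:340].astype(np.float32);b=cv2.imread('pics/s14.png',0)[175:250,290:340].astype(np.float32)
print(cv2.phaseCorrelate(a,b,cv2.createHanningWindow((50,75),cv2.CV_32F)))
a=cv2.imread('pics/s7.png',0)[185:197,335:360];print(np.abs(a.astype(int)-cv2.imread('pics/s14.png',0)[185:197,335:360]).mean())
s=read_state();print(s['clock'],s['contact_force'],np.abs(s['joint_velocities']).max()); print(close_job())
E
```

```text
((0.07876651709272053, 0.6069084334248984), 0.9769485822041829)
38.473333333333336
21.35 [ 1.30376663  0.63331746 -0.09120945] 0.03133635020248536
the job is handed in; nothing more can be done
None
```

The left carrier was the heavier one. It now stands in the blue tray, and the job is handed in at about 21 s of the 61 s allowed. No verdict was reported.

**Weighing:** I swung the lever over to its stop. The beam tipped left side down and rested there, matching the picture expected at +0.12 rad and unchanged after 1.7 s. I swung the lever back to the arrested stop, where it gave about 8.7 N of reaction, and the scene view showed the beam level again.

**Transfer:** I lifted the left carrier straight up by its bail, which put about 5 to 7 N on the wrist. I set it down in the tray until the weight came off the wrist, then released it and raised the gripper clear.

**Last checks:**
- **Left carrier:** the last pictures show it upright and near the middle of the tray.
- **Right carrier:** it is still on its pan, but in the scene view it sat about 0.6 px lower than before the lift. That could mean about 0.02 rad of beam tilt, inside the 0.03 rad limit but not by much. I handed the job in without looking into it further.
- **Pointer patch:** an image comparison around the pointer and lever differed clearly (mean 38 grey levels). The gripper stood in that patch in the earlier picture, so this check proves nothing either way.
- **Bystanders:** none looked moved in the pictures, but I did not measure them.

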